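# Tare the dial scale for the mixing cup

## Task

Tare the little dial scale for weighing out resin: stand the empty steel mixing cup upright in the middle of the scale's pan, setting it down gently (no dropping it, and do not push the pan down to its stop), then turn the black tare knob until its red pointer stands on the thick black zero mark of the dial as it reads with the cup on. Leave the cup on the pan and the paints and the model undisturbed.

Things in the scene. Friction and masses are not known exactly. Their poses are not given: they have to be found in the camera images.
- scale: Green-grey spring dial scale, 236 (x) x 130 (y) mm, about 100 mm tall, standing firmly on the 3 mm thick cutting mat (it does not shift). Origin: centre of its underside. Its own -x end is the front, with the round dial on a face that slopes 20 degrees (0.35 rad) down towards the front; its +x end carries the pan.
- pan_top (a point): Centre of the upper face of the flat round steel pan, 110 mm across inside a rim 3 mm high, about 93 mm above the table and 62 mm behind (+x of) the scale's origin. Moves down with the pan; z up.
- pan (a joint): How far the pan has sunk, m: 0 empty, 0.014 at its bottom stop. Spring of about 204 N/m (0.048 mm per gram), damped, settles within about 1 s. Never let it exceed 0.0115.
- dial (a joint): Angle of the white graduated disc, rad, geared to the pan: 0 empty, growing 0.0209 rad per gram of load, counter-clockwise as seen looking on the face. At 0 the zero mark points up the slope (the face's +x, towards the pan). 97 mm disc, a mark every 5 g, running clockwise from zero. It cannot be turned by hand: it lies under the clear crystal.
- zero_mark (a point): Point on the thick black zero mark (3.6 mm wide, with a round dot at its inner end) of the graduated disc, 42 mm from the dial axis, in the gap between disc and crystal.
- tare_knob (a joint): Angle of the tare knob, rad, same axis, zero and direction as dial, so the pointer stands on the zero mark when the two joints are equal. Stops at -0.6 and 2.2; stays where it is left (friction 0.05 N m); 0.075 rad off is 3 mm at the marks.
- pointer_tip (a point): Point on the thin red pointer (2 mm wide there), 42 mm from the dial axis, at the same height as zero_mark: the two points coincide when the reading is zero.
- knob_grip (a point): On the axis of the round fluted black tare knob, 34 mm across and 27 mm tall, standing on the clear flat crystal (97 mm across, part of the knob, carries the pointer). The point lies 17 mm above the crystal, 10 mm below the knob's top. z: the knob's axis, square to the sloping face; x: the way the red pointer points. A fixed 108 mm chrome rim round the crystal stands 1.5 mm above it.
- cup: Empty steel mixing cup, 52 mm across at the mouth, a little narrower at the foot, 45 mm tall, wall 2 mm, 35 to 65 g (varies). Stands on the mat. Origin: centre of its underside, z up.
- paint_dark: Bystander: dark paint bottle with a black cap, 36 mm across, 78 mm tall. Origin: centre of its underside.
- model_tank: Bystander: small green model tank on a round cork holder, 56 x 43 mm (the gun reaches 38 mm from the middle), 51 mm tall. Origin: centre of its underside.
- dropper: Bystander: white dropper bottle with a yellow cap, 28 mm across, 70 mm tall. Origin: centre of its underside.
Things that resemble listed ones, but are neither listed nor needed, are in the scene too. What is shaped like the cup but pink, turquoise or yellow is not meant.

How it is judged:
By the outcome, as a careful person would: the job done as asked, in the order asked, and still so for the second after the job is handed in, with the robot touching nothing.
It also fails if it takes over 54 s, if anything falls off the work surface, if the arm or the gripper's body presses on something with over 40 N, if the wrist force passes 120 N, or if a joint passes its speed limit or range.

## Robot

A 6-joint arm with a two-finger parallel gripper is mounted at the origin on the work surface. World frame = base frame: x ahead of the robot, y to its left, z up, the work surface at z = 0. Lengths are in m, angles in degrees, forces in N, time in s.
With the tool pointing down it reaches from about 0.25 to 0.725 m from the base axis. Payload 9.7 kg.
Tool frame: the origin (TCP) lies between the finger pads; the fingertips stand 19 mm ahead of it and the grasp point (between the pads) is the TCP; z points along the fingers, y is the line along which they close (so a half turn about z gives the same grasp; the last joint's range is limited). The gripper opens to 85 mm and grips with 20 to 120 N. Pads are 22 mm wide; open, the fingers measure 114 mm over their backs; the gripper's body (76 mm by 85 mm) begins 54 mm behind the grasp point. The pads swing forward as they close: fully open they stand 13 mm farther back than shut.
Start: joints at [76.031, 4.979, 10.078, 95.1, 0, 90], TCP at [0.133, 0.534, 0.25] pointing down, gripper open.
Joint ranges: [-179.16, 179.16], [-48.56, 103.87], [-65.8, 70.77], [-126.05, 130.52], [-82.76, 87.17], [-180, 180]. Speed limits (degrees/s): [127.2, 127.2, 147.25, 180, 180, 180].

## Interface

Orientations are given as [roll, pitch, yaw] about the fixed x, y, z axes, in that order (R = Rz(yaw) Ry(pitch) Rx(roll)).
In Python, from workcell import bot gives the robot as it stands. The module is installed in compiled form; this text tells all that it offers.
- The arm moves only by the shell command python3 -m crank 'ROWS' [OPENING] [FORCE]. ROWS is JSON, a list that holds one entry, the list of rows, each a list of 6 numbers: the shift along the world's x, y, z as a fraction of full scale, then the turn, a rotation vector about the world's x, y, z as a fraction of full scale. In form: [[[x, y, z, wx, wy, wz], ...]]. A call has 1 to 20 rows; each row shifts and turns the commanded pose from where the row before left it; what a row does not reach is not made up. Full scale, the value 1, is 20 mm for a shift and 0.12 rad for a turn. A row lasts 1/12 s, in which the tool goes at most 41.7 mm and 7.16 degrees, less where a joint would pass 70% of its speed; a pose out of reach is approached as far as the arm can. A call with a number of a shift or a turn outside -1 to 1 is refused whole. A call with a gripper value outside its range is refused whole. OPENING is the opening, from 0 (shut) to 1 (fully open), set as the call begins (- or left out, the last holds). The fingers move at their own pace and stop on an object; FORCE is the grip in N (left out, the last holds). Time passes only in rows, so rows that do not move let the fingers close. It gives the time, the measured TCP pose, the force, the opening and the grip force at its end, in the units of the state.
- bot.get_obs(): the state, without advancing time (a new reading comes with each control period).
- bot.camera(name): name is "scene" or "top" or "wrist"; returns the picture (480x640x3 uint8, red, green, blue); there is no depth.
- bot.camera_model(name): a dict with "vertical_fov" (degrees; the focal length in pixels is half the picture's height over the tangent of half this angle, whatever the lens; pixels are square), "cx", "cy" (the principal point, pixels), "R" (3x3) and "t" (3): a world point X has camera coordinates R X + t. Camera axes: x right, y down, z forward; pixel columns grow to the right and rows downward; lengths in m; the calibration is good to about 2 mm. The wrist camera is an equidistant fisheye: a pixel r from the principal point sees the ray r / f radians off the axis. A picture is of the moment at which its call begins: read the wrist's pose just before it. camera_model takes no time and is no camera call; for the wrist camera it gives the pose at the moment of the call.
- bot.job_done(): hands the job in; it is judged then, once.
The state is a dict: "time": time; "q": joint angles; "qd": joint speeds; "joint_efforts": joint torques, N m; "ee_pos": TCP position; "tcp_rot": TCP orientation; "wrist_force": force on the tool from outside, world axes, zero at the start; "torque": the same for the moment, N m; "opening": finger opening in m; "grasp_force": force on a finger pad.
Only numpy, scipy, OpenCV 4.12 (cv2) and the standard library are available. Lean on these libraries where they do the work, as an engineer would, in place of code of your own. Each camera call takes 0.05 s, during which the arm holds its last target. There are 200 camera calls.

## Working session

There is one attempt and no reset: what is moved stays moved. The work goes in short steps, Python scripts to look and compute and a shell command to move; the robot and the scene stay as the last step left them, time stands still between calls to the robot, and variables do not carry over. Pictures are saved under pics/ and viewed, at most 10 in all, crops included, and the job is handed in when it is done.

```bash
mkdir -p pics
cat > h.py <<'E'
from workcell import bot
import numpy as np, cv2
def save(name,fn,crop=None,s=1):
    im=bot.camera(name)
    cv2.imwrite('pics/raw_'+fn,im[...,::-1])
    if crop: x0,y0,x1,y1=crop; im=im[y0:y1,x0:x1]
    im=cv2.resize(im,None,fx=s,fy=s,interpolation=cv2.INTER_CUBIC)
    cv2.imwrite('pics/'+fn,im[...,::-1])
def ray(m,u,v,fish=False):
    f=240/np.tan(np.radians(m['vertical_fov'])/2)
    R=np.array(m['R']);t=np.array(m['t'])
    d=np.array([u-m['cx'],v-m['cy']],float)
    if fish:
        r=np.hypot(*d);th=r/f
        c=np.array([*(d/max(r,1e-9)*np.sin(th)),np.cos(th)])
    else: c=np.array([*(d/f),1.])
    return -R.T@t, R.T@c
def atz(m,u,v,z,fish=False):
    o,d=ray(m,u,v,fish); return o+d*(z-o[2])/d[2]
def proj(m,X):
    f=240/np.tan(np.radians(m['vertical_fov'])/2)
    c=np.array(m['R'])@np.array(X)+np.array(m['t'])
    return np.array([m['cx'],m['cy']])+f*c[:2]/c[2]
E
python3 - <<'E'
from h import *
np.set_printoptions(precision=4,suppress=True)
save('top','top1.png');save('scene','scene1.png')
for n in('top','scene'):
    m=bot.camera_model(n);print(n,m)
    o,d=ray(m,320,240);print(o)
print(bot.get_obs())
E
```

```text
top {'vertical_fov': 47.675046392348676, 'cx': 323.7400586449078, 'cy': 240.12888316598966, 'R': array([[-0.0228, -0.9997, -0.0083],
       [-0.9895,  0.0238, -0.1424],
       [ 0.1425,  0.005 , -0.9898]]), 't': array([-0.0638,  0.4598,  1.2328])}
[ 0.2778 -0.0809  1.2852]
scene {'vertical_fov': 52.08332671260166, 'cx': 319.6583721596163, 'cy': 235.36458280079387, 'R': array([[-0.0372,  0.9993,  0.0009],
       [ 0.7986,  0.0303, -0.6011],
       [-0.6007, -0.0217, -0.7992]]), 't': array([ 0.0967, -0.3124,  1.2789])}
[ 1.0213 -0.0594  0.8343]
{'time': 0.1, 'q': array([76.0308,  5.0075, 10.0402, 95.1017,  0.0005, 90.0015]), 'qd': array([ 0.0022, -0.1114,  0.0789, -0.068 , -0.0414,  0.1316]), 'joint_efforts': array([ -0.0008, -52.1564,  46.5654,   0.0162,  -0.    ,   0.    ]), 'ee_pos': array([0.1327, 0.5335, 0.2497]), 'tcp_rot': array([-179.931 ,   -0.0005,  166.0293]), 'wrist_force': array([-0.1876,  0.0982,  0.3165]), 'torque': array([-0.021 ,  0.0171, -0.002 ]), 'grasp_force': 0.0, 'opening': 0.08545990883853612}
```

View pics/top1.png

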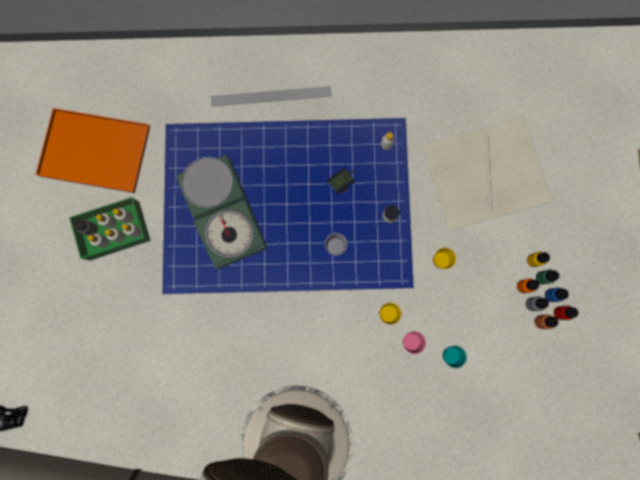

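View pics/scene1.png

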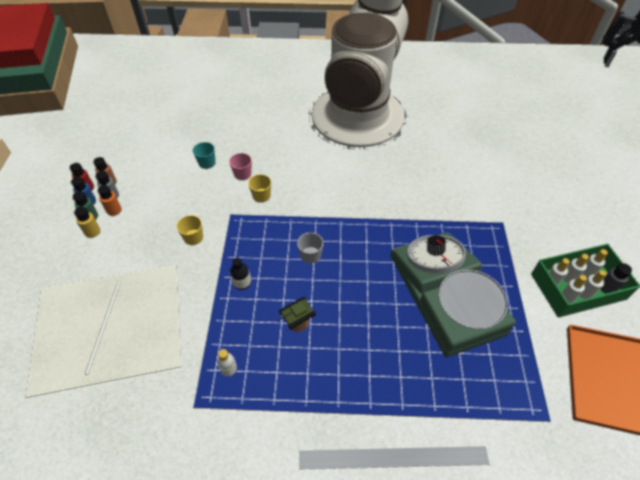

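Top view: the scale is at about (222,212), with its pan at (208,182) and knob at (229,234). Cup candidates are steel grey (336,244), yellow (444,259) and (390,314), pink (413,342) and turquoise (455,356). Only the grey one on the mat fits "steel". I'll confirm it in an enlarged crop.

Run:
```python
from h import *
np.set_printoptions(precision=4,suppress=True)
t=cv2.imread('pics/raw_top1.png');s=cv2.imread('pics/raw_scene1.png')
def c(im,x,y,w,h,k): return cv2.resize(im[y:y+h,x:x+w],None,fx=k,fy=k,interpolation=cv2.INTER_CUBIC)
a=c(t,170,145,100,130,4.0)   # 400x520
b=np.vstack([c(t,306,214,60,40,6.5),c(s,280,225,60,40,6.5)])
o=np.zeros((520,800,3),np.uint8);o[:,:400]=a;o[:,400:790]=b;cv2.imwrite('pics/crop1.png',o)
# marked by eye
mt=bot.camera_model('top');ms=bot.camera_model('scene')
print('cup top',atz(mt,336,242,.048),'scene',atz(ms,310,243,.048))
print('pan top',atz(mt,208,182,.093),'scene',atz(ms,473,299,.093))
print('knob top',atz(mt,229,234,.10),'scene',atz(ms,437,241,.10))
print('dark',atz(mt,391,213,.08),atz(ms,238,265,.08)); print('tank',atz(mt,342,180,.05)); print('drop',atz(mt,389,136,.07))
```

```text
cup top [ 0.451  -0.1028  0.048 ] scene [ 0.45   -0.0992  0.048 ]
pan top [0.5883 0.1831 0.093 ] scene [0.5911 0.1893 0.093 ]
knob top [0.4672 0.1342 0.1   ] scene [0.4743 0.1386 0.1   ]
dark [ 0.5095 -0.2279  0.08  ] [ 0.5282 -0.2273  0.08  ]
tank [ 0.5964 -0.1205  0.05  ]
drop [ 0.6934 -0.2318  0.07  ]
```

View pics/crop1.png

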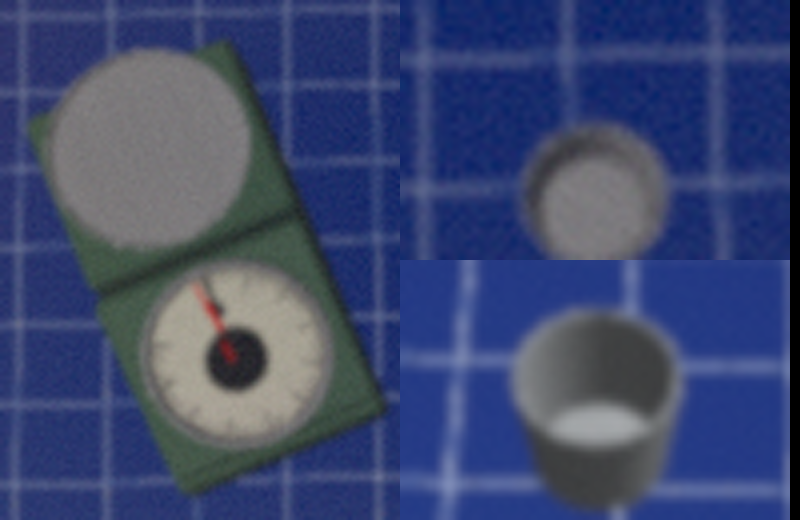

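The crop confirms the grey steel cup, with its mouth centre at top (336,243) and scene (310,243). The dial centre is at top (229,234) and the red pointer points near the zero mark. I'm moving toward the cup.

```bash
python3 -m crank '[[[0.4,-0.8,-0.1,0,0,0],[0.4,-0.8,-0.1,0,0,0],[0.4,-0.8,-0.1,0,0,0],[0.4,-0.8,-0.1,0,0,0],[0.4,-0.8,-0.1,0,0,0],[0.4,-0.8,-0.1,0,0,0],[0.4,-0.8,-0.1,0,0,0],[0.4,-0.8,-0.1,0,0,0],[0.4,-0.8,-0.1,0,0,0],[0.4,-0.8,-0.1,0,0,0],[0.4,-0.8,-0.1,0,0,0],[0.4,-0.8,-0.1,0,0,0],[0.4,-0.8,-0.1,0,0,0],[0.4,-0.8,-0.1,0,0,0],[0.4,-0.8,-0.1,0,0,0],[0.4,-0.8,-0.1,0,0,0],[0.4,-0.8,-0.1,0,0,0],[0.4,-0.8,-0.1,0,0,0],[0.4,-0.8,-0.1,0,0,0],[0.4,-0.8,-0.1,0,0,0]]]' 1 30; python3 -c "
from workcell import bot;print(bot.get_obs()['q'])"
```

```text
time: 1.77
ee_pos: [0.2929, 0.2128, 0.21]
tcp_rot: [-180.0, -0.0, 166.0]
wrist_force: [-1.1, 0.1, 0.8]
opening: 0.0851
grasp_force: 0.0
[ 3.60053916e+01 -2.13928220e+01 -1.77358263e+01  9.36762385e+01
 -8.36504679e-04  4.99665443e+01]
```

```bash
python3 -m crank '[[[0.4,-0.8,-0.1,0,0,0],[0.4,-0.8,-0.1,0,0,0],[0.4,-0.8,-0.1,0,0,0],[0.4,-0.8,-0.1,0,0,0],[0.4,-0.8,-0.1,0,0,0],[0.4,-0.8,-0.1,0,0,0],[0.4,-0.8,-0.1,0,0,0],[0.4,-0.8,-0.1,0,0,0],[0.4,-0.8,-0.1,0,0,0],[0.4,-0.8,-0.1,0,0,0],[0.4,-0.8,-0.1,0,0,0],[0.4,-0.8,-0.1,0,0,0],[0.4,-0.8,-0.1,0,0,0],[0.4,-0.8,-0.1,0,0,0],[0.4,-0.8,-0.1,0,0,0],[0.4,-0.8,-0.1,0,0,0],[0.4,-0.8,-0.1,0,0,0],[0.4,-0.8,-0.1,0,0,0],[0.4,-0.6,-0.1,0,0,0],[0,0,0,0,0,0]]]'
python3 - <<'E'
from h import *
np.set_printoptions(precision=4,suppress=True)
print(bot.get_obs()['q'],bot.get_obs()['ee_pos']);m=bot.camera_model('wrist');print(m); 
import pickle;pickle.dump(m,open('w1.pkl','wb'))
save('wrist','w1.png')
E
```

```text
time: 3.43
ee_pos: [0.4455, -0.0878, 0.1714]
tcp_rot: [-180.0, -0.1, 165.9]
wrist_force: [-1.1, 1.1, -0.4]
opening: 0.0853
grasp_force: 0.0
[-11.1397  -8.9849 -12.2266  86.8101  -0.0201   2.9235] [ 0.4455 -0.0878  0.1714]
{'vertical_fov': 65.70646984690485, 'cx': 315.3131675202987, 'cy': 235.83541298671022, 'R': array([[ 0.242 ,  0.9703, -0.0007],
       [ 0.9374, -0.2336,  0.2583],
       [ 0.2505, -0.0631, -0.9661]]), 't': array([-0.0222, -0.4512,  0.1848])}
```

View pics/w1.png

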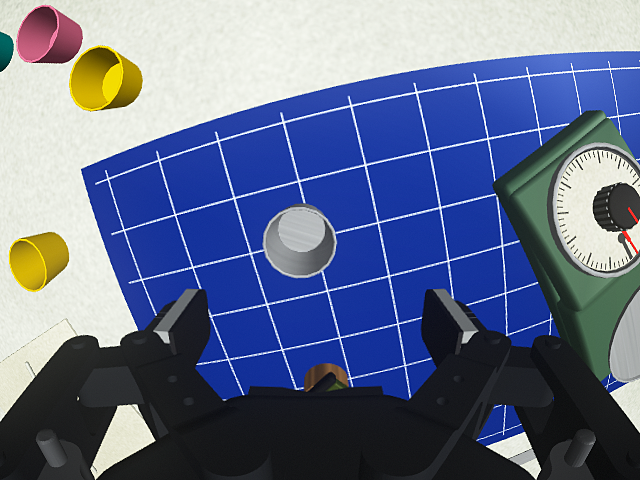

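The wrist view shows the cup mouth centred at about (300,241), with mouth edges at x 263–337 and y 205–278. The scale's dial is at the right.

Run:
```python
from h import *
import pickle
np.set_printoptions(precision=4,suppress=True)
m=pickle.load(open('w1.pkl','rb'))
print(atz(m,300,241,.048,True),'floor',atz(m,301.5,230,.006,True),bot.get_obs()['ee_pos'])
for p in((263,241),(337,241),(300,205),(300,278)):print(atz(m,*p,.048,True))
```

```text
[ 0.4472 -0.0995  0.048 ] floor [ 0.4497 -0.1007  0.006 ] [ 0.4448 -0.0869  0.1716]
[ 0.441  -0.1246  0.048 ]
[ 0.4534 -0.0747  0.048 ]
[ 0.4227 -0.0932  0.048 ]
[ 0.4737 -0.1065  0.048 ]
```

```bash
python3 -m crank '[[[0.1,-0.4,-0.9,0,0,0],[0.05,-0.25,-0.9,0,0,0],[0,0,-0.9,0,0,0],[0,0,-0.9,0,0,0],[0,0,-0.9,0,0,0],[0,0,-0.9,0,0,0],[0,0,-0.9,0,0,0],[0,0,-0.58,0,0,0],[0,0,0,0,0,0]]]' 1 25 && python3 -m crank '[[[0,0,0,0,0,0],[0,0,0,0,0,0],[0,0,0,0,0,0],[0,0,0,0,0,0],[0,0,0,0,0,0],[0,0,0,0,0,0],[0,0,0,0,0,0],[0,0,0,0,0,0],[0,0,0,0,0,0],[0,0,0,0,0,0]]]' 0 25
```

```text
time: 4.23
ee_pos: [0.4462, -0.0984, 0.0325]
tcp_rot: [180.0, -0.2, 166.1]
wrist_force: [-0.8, 0.5, 0.5]
opening: 0.0854
grasp_force: 0.0
time: 5.07
ee_pos: [0.4486, -0.0993, 0.0363]
tcp_rot: [180.0, 0.1, 166.0]
wrist_force: [-1.4, 1.5, 6.4]
opening: 0.051
grasp_force: 25.1
```

```bash
python3 -m crank '[[[0,0,0.3,0,0,0],[0,0,0.7,0,0,0],[0,0,1,0,0,0],[0,0,1,0,0,0],[0,0,1,0,0,0],[0,0,1,0,0,0],[0,0,1,0,0,0],[0,0,1,0,0,0],[0.75,0.5,0,0,0,0],[0.75,0.5,0,0,0,0],[0.75,0.5,0,0,0,0],[0.75,0.5,0,0,0,0],[0.75,0.5,0,0,0,0],[0.75,0.5,0,0,0,0],[0.75,0.5,0,0,0,0],[0.75,0.5,0,0,0,0],[0.75,0.5,0,0,0,0],[0.75,0.5,0,0,0,0],[0,0,0,0,0,0],[0,0,0,0,0,0]]]'
python3 - <<'E'
from h import *
import pickle
print(bot.get_obs()['ee_pos']);m=bot.camera_model('wrist')
pickle.dump(m,open('w2.pkl','wb'));save('wrist','w2.png')
E
```

```text
time: 6.73
ee_pos: [0.598, 0.0011, 0.1749]
tcp_rot: [-180.0, -0.0, 166.1]
wrist_force: [0.2, -1.2, -0.7]
opening: 0.0505
grasp_force: 26.2
[0.59802925 0.00108044 0.17488905]
```

View pics/w2.png

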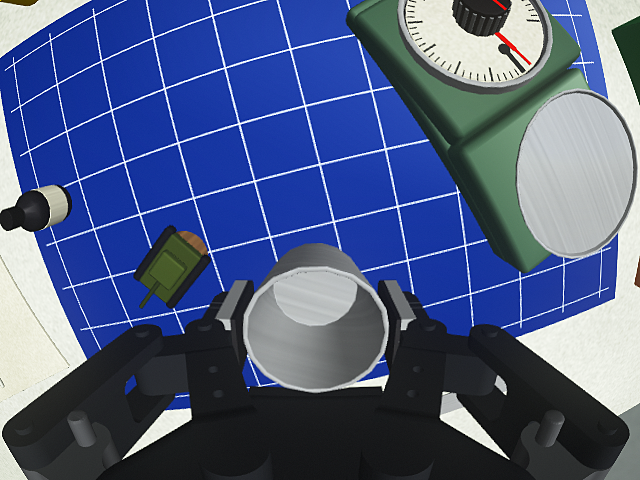

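The held cup is upright. The pan ellipse spans x 516–637 and y 90–258, centred at about (577,173). The dial rim is at upper right, with the knob at (482,12).

Run:
```python
from h import *
import pickle
from scipy.optimize import least_squares
np.set_printoptions(precision=4,suppress=True)
m=pickle.load(open('w2.pkl','rb'))
P=[(516,172),(637,165),(590,90),(567,258),(531,117),(625,113),(534,232),(617,233)]
for z in(.093,.096):
    X=np.array([atz(m,*p,z,True)[:2] for p in P])
    r=least_squares(lambda a:np.hypot(*(X-a[:2]).T)-a[2],[.59,.18,.055])
    print(z,r.x,np.abs(r.fun).max())
print('cup mouth',[atz(m,*p,.1749+.012,True) for p in((315,331),(243,331),(388,331))])
```

```text
0.093 [0.5894 0.19   0.0586] 0.002181860145411982
0.096 [0.5886 0.1875 0.0577] 0.0021500160421594958
cup mouth [array([0.5962, 0.0011, 0.1869]), array([ 0.5907, -0.0232,  0.1869]), array([0.6028, 0.0256, 0.1869])]
```

```bash
python3 -m crank '[[[-0.035,0.5,0,0,0,0],[-0.035,1,0,0,0,0],[-0.035,1,0,0,0,0],[-0.035,1,0,0,0,0],[-0.035,1,0,0,0,0],[-0.035,1,0,0,0,0],[-0.035,1,0,0,0,0],[-0.035,1,0,0,0,0],[-0.035,1,0,0,0,0],[-0.035,0.8,0,0,0,0],[0,0,-0.73,0,0,0],[0,0,-0.73,0,0,0],[0,0,-0.5,0,0,0],[0,0,-0.24,0,0,0],[0,0,0,0,0,0],[0,0,0,0,0,0],[0,0,0,0,0,0]]]'
python3 - <<'E'
from h import *
import pickle
print(bot.get_obs()['ee_pos'],bot.get_obs()['wrist_force']);m=bot.camera_model('wrist')
pickle.dump(m,open('w3.pkl','wb'));save('wrist','w3.png')
E
```

```text
time: 8.2
ee_pos: [0.5911, 0.1866, 0.1317]
tcp_rot: [180.0, 0.1, 166.0]
wrist_force: [0.4, 0.2, 0.0]
opening: 0.0508
grasp_force: 26.2
[0.59105419 0.18658977 0.13169191] [0.35990809 0.20860359 0.02513122]
```

View pics/w3.png

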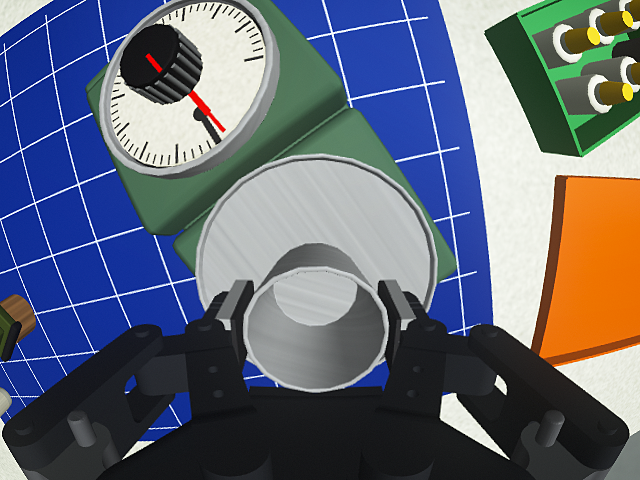

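```bash
cat > dial.py <<'E'
from h import *
import pickle
from scipy.optimize import least_squares
def axes(y,t=np.radians(20)):
    ex=np.array([np.cos(y),np.sin(y),0]);ez=np.array([0,0,1.]);ey=np.cross(ez,ex)
    n=-np.sin(t)*ex+np.cos(t)*ez; fx=np.cos(t)*ex+np.sin(t)*ez
    return fx,ey,n
def wproj(m,X):
    f=240/np.tan(np.radians(m['vertical_fov'])/2)
    c=np.array(m['R'])@np.array(X)+np.array(m['t']);r=np.hypot(c[0],c[1]);th=np.arctan2(r,c[2])
    return np.array([m['cx'],m['cy']])+f*th*c[:2]/r
def polar(m,im,C,y,off,rs,n=1440):   # C: centre in rim-top plane; off: along normal; angle 0 up-slope, ccw +
    fx,ey,nn=axes(y);a=np.linspace(-np.pi,np.pi,n,endpoint=False)
    M=np.array([[wproj(m,C+off*nn+r*(np.cos(t)*fx+np.sin(t)*ey)) for t in a] for r in rs],np.float32)
    return a,cv2.remap(im,M[...,0],M[...,1],cv2.INTER_LINEAR)
E
python3 - <<'E'
from dial import *
np.set_printoptions(precision=4,suppress=True)
m=pickle.load(open('w3.pkl','rb'));im=cv2.imread('pics/raw_w3.png')
P=[(101,112),(111,147),(138,170),(175,175),(215,160),(250,128),(272,87),(277,50),(270,22)]
pan=np.array([.589,.188])
def res(a,full=False):
    C=a[:3];y=a[3];fx,ey,n=axes(y);r=[]
    for i in range(72): pass
    t=np.linspace(0,2*np.pi,360)
    ring=np.array([wproj(m,C+.054*(np.cos(k)*fx+np.sin(k)*ey)) for k in t])
    r=[np.min(np.hypot(*(ring-p).T)) for p in P]
    r+=list((wproj(m,C+.0255*n)-(151,55))*.5)
    r.append(((C[:2]-pan)@ey[:2])*500)
    return np.array(r)
s=least_squares(res,[.47,.136,.075,np.radians(22)],diff_step=1e-4)
print(s.x[:3],np.degrees(s.x[3]),s.fun)
pickle.dump(s.x,open('dial.pkl','wb'))
C=s.x[:3];y=s.x[3]
print('top-view check pan->dial',np.linalg.norm(C[:2]-pan))
a,p=polar(m,im,C,y,-.003,np.linspace(.018,.052,120))
o=cv2.resize(p[::-1],(760,300))
# rim overlay crop
fx,ey,n=axes(y);v=im.copy()
for k in np.linspace(0,2*np.pi,200): 
    cv2.circle(v,tuple(np.round(wproj(m,C+.054*(np.cos(k)*fx+np.sin(k)*ey))).astype(int)),0,(255,0,255),-1)
for h in(-.0015,.0255):cv2.circle(v,tuple(np.round(wproj(m,C+h*n)).astype(int)),2,(0,255,0),-1)
for k in np.linspace(0,2*np.pi,60): cv2.circle(v,tuple(np.round(wproj(m,C+.0255*n+.017*(np.cos(k)*fx+np.sin(k)*ey))).astype(int)),0,(0,255,255),-1)
c=cv2.resize(v[0:190,80:300],None,fx=1.5,fy=1.5)
w=np.zeros((600,760,3),np.uint8);w[:300]=o;w[305:305+285,:330]=c;cv2.imwrite('pics/fit.png',w)
E
```

```text
[0.4757 0.142  0.0682] 19.387548307660687 [ 0.6228  0.2823  1.3407  0.3715  0.978   0.4101  0.3623  0.8188  0.5002
  0.3665 -0.3272 -2.9126]
top-view check pan->dial 0.12226613085622777
```

View pics/fit.png

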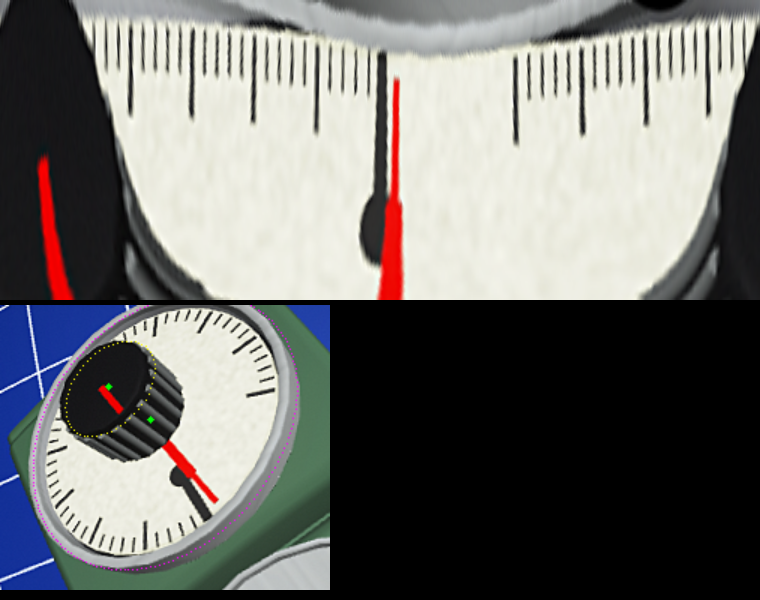

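The unwrapped dial shows the zero mark at about +0.02 rad and the red pointer at about +0.13 rad, and the rim and knob overlay fits. Next I lower the cup slowly, using the dial as the touch sensor.

```bash
cat > meas.py <<'E'
from dial import *
def measure(fn=None):
    m=bot.camera_model('wrist');im=bot.camera('wrist')[...,::-1].copy()
    if fn: cv2.imwrite('pics/'+fn,im)
    s=pickle.load(open('dial.pkl','rb'))
    a,p=polar(m,im,s[:3],s[3],-.003,np.linspace(.029,.035,13))
    p=p.astype(int);B,G,R=p[...,0],p[...,1],p[...,2]
    red=(R>150)&(G<90);dark=(R<100)&(G<100)&(B<100)
    def ctr(k):
        f=(k.mean(0)>.6)&(abs(a)<2.6); i=np.flatnonzero(f); g=np.split(i,np.flatnonzero(np.diff(i)>4)+1) if len(i) else []
        return [(round(a[x].mean(),3),len(x)) for x in g if len(x)>2]
    o=bot.get_obs();print('z',round(o['ee_pos'][2],4),'F',np.round(o['wrist_force'],1),'red',ctr(red),'dark',ctr(dark),'t',round(o['time'],2))
if __name__=='__main__': measure()
E
python3 meas.py; python3 -m crank '[[[0,0,-0.05,0,0,0],[0,0,-0.05,0,0,0],[0,0,-0.05,0,0,0],[0,0,-0.05,0,0,0],[0,0,0,0,0,0]]]'|head -2; python3 meas.py; python3 -m crank '[[[0,0,-0.025,0,0,0],[0,0,-0.025,0,0,0],[0,0,-0.025,0,0,0],[0,0,-0.025,0,0,0],[0,0,0,0,0,0]]]' >/dev/null;python3 meas.py
```

```text
z 0.1316 F [ 1.  -0.1 -0.3] red [(np.float64(0.124), 12)] dark [(np.float64(-2.354), 112), (np.float64(0.002), 22)] t 8.3
time: 8.72
ee_pos: [0.5907, 0.1867, 0.1264]
z 0.1265 F [-0.4  0.7 -0.7] red [(np.float64(0.124), 14)] dark [(np.float64(-2.356), 111), (np.float64(0.212), 22)] t 8.77
z 0.1246 F [-0.1  0.8  0.2] red [(np.float64(0.122), 11)] dark [(np.float64(-2.354), 112), (np.float64(0.894), 25)] t 9.23
```

```bash
python3 -m crank '[[[0,0,0,0,0,0],[0,0,0,0,0,0],[0,0,0,0,0,0],[0,0,0,0,0,0]]]' 0.7|tail -2; python3 meas.py; python3 -m crank '[[[0,0,0,0,0,0],[0,0,0,0,0,0],[0,0,0,0,0,0],[0,0,0,0,0,0],[0,0,0,0,0,0],[0,0,0,0,0,0]]]' 0.9|tail -2;python3 - <<'E'
from meas import *
measure('w4.png')
E
```

```text
opening: 0.0599
grasp_force: 0.0
z 0.1247 F [ 0.4 -0.4  0.1] red [(np.float64(0.122), 11)] dark [(np.float64(-2.354), 112), (np.float64(0.888), 24)] t 9.62
opening: 0.0768
grasp_force: 0.0
z 0.1247 F [ 0.3  0.3 -0. ] red [(np.float64(0.12), 12)] dark [(np.float64(-2.354), 112), (np.float64(0.894), 25)] t 10.17
```

View pics/w4.png

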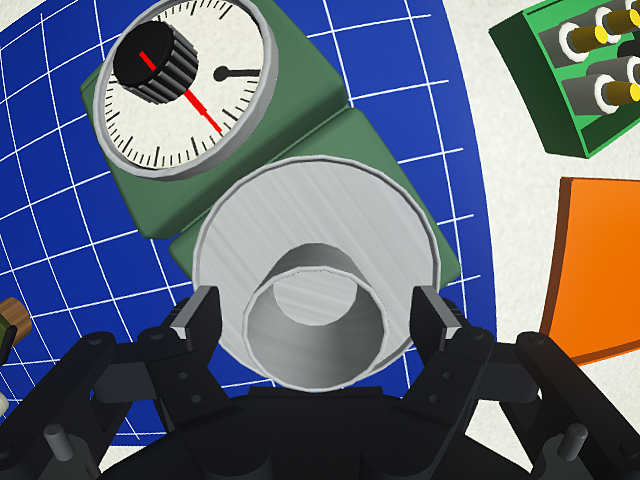

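The cup stands on the pan with the zero mark now at about (237,73) and the pointer at (205,112). Dial reading is 0.894 rad, so the cup is about 43 g. I lift clear, check centring, then go over the knob tilted by 20°.

```bash
python3 -m crank '[[[0,0,0.3,0,0,0],[0,0,0.7,0,0,0],[0,0,1,0,0,0],[0,0,1,0,0,0],[0,0,1,0,0,0]]]' 1|sed -n 2,3p; python3 -m crank '[[[-0.86,-0.334,0,0.128,-0.34,0],[-0.86,-0.334,0,0.128,-0.34,0],[-0.86,-0.334,0,0.128,-0.34,0],[-0.86,-0.334,0,0.128,-0.34,0],[-0.86,-0.334,0,0.128,-0.34,0],[-0.86,-0.334,0,0.128,-0.34,0],[-0.86,-0.334,0,0.128,-0.34,0],[-0.86,-0.334,0,0.128,-0.34,0],[0,0,-0.9,0,0,0],[0,0,-0.9,0,0,0],[0,0,-0.9,0,0,0],[0,0,-0.8,0,0,0],[0,0,0,0,0,0],[0,0,0,0,0,0]]]' 0.75 | head -3
python3 - <<'E'
from meas import *
np.set_printoptions(precision=4,suppress=True)
from scipy.spatial.transform import Rotation as Ro
s=pickle.load(open('dial.pkl','rb'));C=s[:3];y=np.radians(20.5);fx,ey,n=axes(y)
m=bot.camera_model('wrist');o=bot.get_obs();im=bot.camera('wrist')[...,::-1].copy()
pickle.dump(m,open('w5.pkl','wb'));cv2.imwrite('pics/raw_w5.png',im)
Rt=Ro.from_euler('xyz',o['tcp_rot'],degrees=True).as_matrix();p=np.array(o['ee_pos'])
print(p,'tool z',Rt[:,2],'-n',-n,'q',o['q'])
v=im.copy()
for h,c in((-.0015,(0,255,0)),(.0255,(0,255,255))):
    for r in(.017,.0485,.054):
        if h>0 and r>.02: continue
        if h<0 and r<.02: continue
        for k in np.linspace(0,2*np.pi,200): cv2.circle(v,tuple(np.round(wproj(m,C+h*n+r*(np.cos(k)*fx+np.sin(k)*ey))).astype(int)),0,c,-1)
    cv2.circle(v,tuple(np.round(wproj(m,C+h*n)).astype(int)),2,c,-1)
for d in(0,.02,.04): cv2.circle(v,tuple(np.round(wproj(m,p+d*Rt[:,2])).astype(int)),2,(255,0,255),-1)
cv2.imwrite('pics/w5.png',v)
m4=bot.camera_model('wrist')
E
```

```text
ee_pos: [0.5906, 0.1867, 0.206]
tcp_rot: [180.0, 0.0, 166.0]
time: 11.75
ee_pos: [0.4528, 0.1332, 0.1348]
tcp_rot: [168.4, 16.3, 164.4]
[0.4528 0.1332 0.1348] tool z [ 0.3192  0.1202 -0.94  ] -n [ 0.3204  0.1198 -0.9397] q [ 15.382  -26.4749 -32.1575  64.4486   1.79    29.6653]
```

View pics/w5.png

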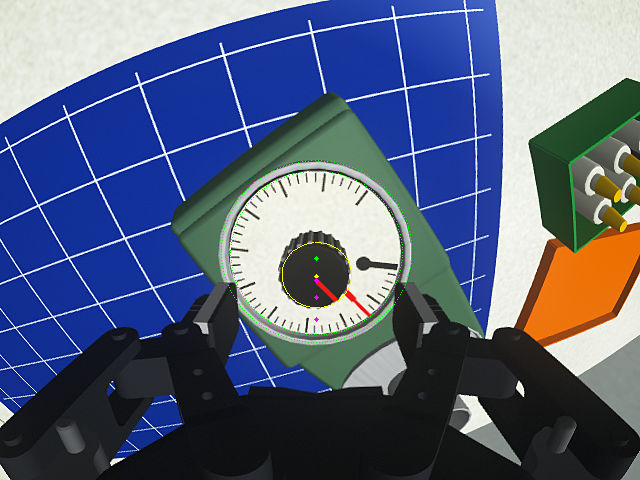

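The overlay matches the knob top at (316,275) and the crystal edge, so the tool axis is on the knob. I measure the angle gap from here, then descend and grip.

```bash
python3 - <<'E'
import pickle,numpy as np
s=pickle.load(open('dial.pkl','rb'));s[3]=np.radians(20.5);pickle.dump(s,open('dial.pkl','wb'))
E
python3 meas.py; python3 -m crank '[[[0.184,0.069,-0.54,0,0,0],[0.184,0.069,-0.54,0,0,0],[0.184,0.069,-0.54,0,0,0],[0.184,0.069,-0.54,0,0,0],[0,0,0,0,0,0],[0,0,0,0,0,0]]]' | sed -n 2,4p; python3 -m crank '[[[0,0,0,0,0,0],[0,0,0,0,0,0],[0,0,0,0,0,0],[0,0,0,0,0,0],[0,0,0,0,0,0],[0,0,0,0,0,0],[0,0,0,0,0,0],[0,0,0,0,0,0],[0,0,0,0,0,0],[0,0,0,0,0,0]]]' 0 30; python3 meas.py
```

```text
z 0.1363 F [ 0.5 -0.3  0.5] red [(np.float64(0.094), 24)] dark [(np.float64(0.842), 23)] t 11.85
ee_pos: [0.4681, 0.1389, 0.0922]
tcp_rot: [168.3, 16.3, 164.4]
wrist_force: [0.6, -0.3, 0.2]
time: 13.18
ee_pos: [0.4681, 0.1379, 0.0928]
tcp_rot: [168.4, 16.4, 164.3]
wrist_force: [-5.0, -7.2, 5.6]
opening: 0.0331
grasp_force: 29.2
z 0.0928 F [-4.7 -7.7  6.6] red [(np.float64(-0.264), 16)] dark [(np.float64(-1.909), 94), (np.float64(-1.429), 80), (np.float64(-0.779), 208), (np.float64(-0.172), 12), (np.float64(0.159), 70), (np.float64(0.683), 94)] t 13.23
```

```bash
python3 -m crank '[[[0,0,0,-0.29,-0.108,0.85],[0,0,0,-0.29,-0.108,0.85],[0,0,0,-0.29,-0.108,0.85],[0,0,0,-0.29,-0.108,0.85],[0,0,0,-0.29,-0.108,0.85],[0,0,0,-0.29,-0.108,0.85],[0,0,0,-0.29,-0.108,0.85],[0,0,0,0,0,0],[0,0,0,0,0,0],[0,0,0,0,0,0]]]'; python3 meas.py; python3 -m crank '[[[0,0,0,0,0,0],[0,0,0,0,0,0],[0,0,0,0,0,0],[0,0,0,0,0,0],[0,0,0,0,0,0]]]' 0.75|tail -3; python3 -m crank '[[[-0.184,-0.069,0.54,0,0,0],[-0.184,-0.069,0.54,0,0,0],[-0.184,-0.069,0.54,0,0,0],[-0.184,-0.069,0.54,0,0,0],[0,0,0,0,0,0],[0,0,0,0,0,0]]]'|head -3;  python3 - <<'E'
from meas import *
measure('w6.png')
E
```

```text
time: 14.07
ee_pos: [0.4679, 0.1385, 0.0928]
tcp_rot: [-176.7, 19.7, -149.9]
wrist_force: [-5.7, -4.0, 6.2]
opening: 0.0332
grasp_force: 29.3
z 0.0928 F [-5.9 -3.6  7.5] red [(np.float64(0.524), 13)] dark [(np.float64(-1.172), 96), (np.float64(-0.668), 77), (np.float64(0.026), 195), (np.float64(0.604), 4), (np.float64(0.949), 72), (np.float64(1.468), 94)] t 14.12
wrist_force: [0.6, 0.0, -0.4]
opening: 0.0639
grasp_force: 0.0
time: 15.03
ee_pos: [0.4535, 0.1334, 0.135]
tcp_rot: [-176.7, 19.7, -149.9]
z 0.1343 F [-0.3 -0.5 -0.2] red [(np.float64(0.873), 25)] dark [] t 15.08
```

View pics/w6.png

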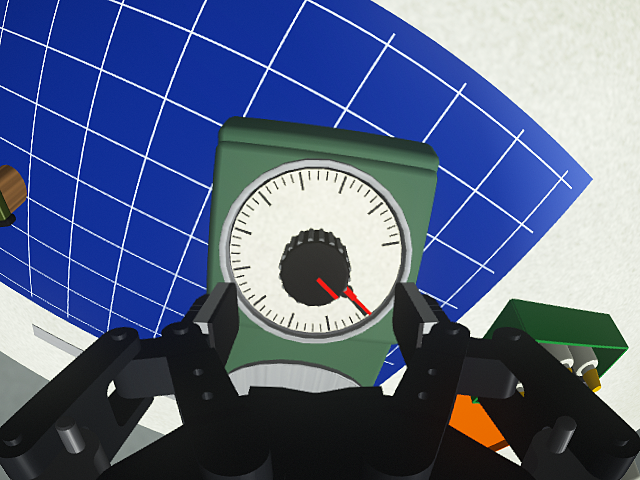

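The red pointer at (355,300) now covers the zero mark. I check the residual numerically from how much dark shows on each side of the red.

```bash
python3 - <<'E'
from dial import *
s=pickle.load(open('dial.pkl','rb'));im=cv2.imread('pics/w6.png');m=bot.camera_model('wrist')
for r in(.024,.026,.034,.036,.038,.040,.042,.044,.046):
    a,p=polar(m,im,s[:3],s[3],-.003,[r],2*1440);p=p[0].astype(int)
    k=(abs(a-.87)<.14);red=(p[:,2]-p[:,1]>90)&k;nonw=(p[:,1]<150)&k
    g=lambda x:(a[x].min().round(3),a[x].max().round(3)) if x.any() else None
    w=(255-p[:,1])*1.;w[~k|(w<60)]=0
    print(r,'red',g(red),'nonwhite',g(nonw))
E
python3 - <<'E'
from workcell import bot
import cv2,numpy as np
o=bot.get_obs();print(o['time'],o['q'].round(1),o['wrist_force'].round(1))
E
```

```text
0.024 red None nonwhite (np.float64(0.731), np.float64(1.008))
0.026 red (np.float64(0.818), np.float64(0.971)) nonwhite (np.float64(0.731), np.float64(1.008))
0.034 red (np.float64(0.855), np.float64(0.927)) nonwhite (np.float64(0.818), np.float64(0.927))
0.036 red (np.float64(0.864), np.float64(0.925)) nonwhite (np.float64(0.82), np.float64(0.925))
0.038 red (np.float64(0.868), np.float64(0.925)) nonwhite (np.float64(0.82), np.float64(0.925))
0.04 red (np.float64(0.873), np.float64(0.923)) nonwhite (np.float64(0.822), np.float64(0.925))
0.042 red (np.float64(0.875), np.float64(0.923)) nonwhite (np.float64(0.757), np.float64(0.923))
0.044 red (np.float64(0.875), np.float64(0.923)) nonwhite (np.float64(0.755), np.float64(0.923))
0.046 red (np.float64(0.877), np.float64(0.923)) nonwhite (np.float64(0.753), np.float64(0.923))
15.0833 [ 15.4 -26.4 -32.2  64.4   1.7 -13.8] [-0.3 -0.5 -0.2]
```

The pointer centre is at 0.898 and the mark centre at 0.864, so it is about 0.034 rad (1.4 mm) past. I regrip and turn it back.

```bash
cat > fine.py <<'E'
from dial import *
s=pickle.load(open('dial.pkl','rb'));m=bot.camera_model('wrist');im=bot.camera('wrist')[...,::-1].copy();cv2.imwrite('pics/fine.png',im)
for r in(.034,.036,.038,.040,.042):
    a,p=polar(m,im,s[:3],s[3],-.003,[r],2880);p=p[0].astype(int)
    k=(abs(a-.87)<.14);red=(p[:,2]-p[:,1]>90)&k;nonw=(p[:,1]<150)&k
    g=lambda x:[float(v) for v in (a[x].min().round(3),a[x].max().round(3))] if x.any() else None
    print(r,'red',g(red),'nonwhite',g(nonw))
E
python3 -m crank '[[[0.184,0.069,-0.54,0,0,0],[0.184,0.069,-0.54,0,0,0],[0.184,0.069,-0.54,0,0,0],[0.184,0.069,-0.54,0,0,0],[0,0,0,0,0,0],[0,0,0,0,0,0]]]' | sed -n 2,4p; python3 -m crank '[[[0,0,0,0,0,0],[0,0,0,0,0,0],[0,0,0,0,0,0],[0,0,0,0,0,0],[0,0,0,0,0,0],[0,0,0,0,0,0],[0,0,0,0,0,0],[0,0,0,0,0,0],[0.045,0,0,0,0,0],[-0.045,0,0,0.046,0.017,-0.133],[0,0,0,0.045,0.017,-0.133],[0,0,0,0,0,0],[0,0,0,0,0,0],[0,0,0,0,0,0]]]' 0 30; python3 -m crank '[[[0,0,0,0,0,0],[0,0,0,0,0,0],[0,0,0,0,0,0],[0,0,0,0,0,0],[0,0,0,0,0,0]]]' 0.75|tail -3; python3 -m crank '[[[-0.184,-0.069,0.54,0,0,0],[-0.184,-0.069,0.54,0,0,0],[-0.184,-0.069,0.54,0,0,0],[-0.184,-0.069,0.54,0,0,0],[0,0,0,0,0,0],[0,0,0,0,0,0]]]'|head -3;  python3 fine.py
```

```text
ee_pos: [0.4672, 0.1387, 0.0901]
tcp_rot: [-176.8, 19.5, -149.9]
wrist_force: [0.2, -0.8, 0.9]
time: 16.75
ee_pos: [0.4682, 0.1386, 0.0923]
tcp_rot: [-177.4, 19.8, -152.0]
wrist_force: [-2.9, -4.6, 7.0]
opening: 0.0329
grasp_force: 30.2
wrist_force: [-0.2, 0.4, 0.5]
opening: 0.0641
grasp_force: 0.0
time: 17.67
ee_pos: [0.4535, 0.1334, 0.135]
tcp_rot: [-177.4, 19.8, -151.9]
0.034 red [0.796, 0.892] nonwhite [0.794, 0.899]
0.036 red [0.809, 0.877] nonwhite [0.801, 0.897]
0.038 red [0.816, 0.877] nonwhite [0.805, 0.897]
0.04 red [0.82, 0.877] nonwhite [0.807, 0.894]
0.042 red [0.822, 0.877] nonwhite [0.809, 0.89]
```

The pointer is now centred on the mark (0.850 against 0.850). I retreat and check the cup's centring from the w4 pixels.

```bash
python3 -m crank '[[[-0.3,-0.1,0.9,0,0,0],[-0.3,-0.1,0.9,0,0,0],[-0.3,-0.1,0.9,0,0,0],[0,0,0,0,0,0],[0,0,0,0,0,0],[0,0,0,0,0,0]]]'; python3 fine.py
python3 - <<'E'
from h import *
import pickle
from scipy.optimize import least_squares
m=pickle.load(open('w3.pkl','rb'));R=np.array(m['R']);dz=.1247-.1317
m['t']=np.array(m['t'])-R@np.array([0,0,dz])   # w4 camera is 7 mm lower than w3
P=[(193,272),(440,275),(316,156),(222,203),(407,197),(265,170),(365,167),(235,362)]
X=np.array([atz(m,*p,.094,True)[:2] for p in P])
r=least_squares(lambda a:np.hypot(*(X-a[:2]).T)-a[2],[.59,.18,.055]);print(r.x,r.fun.round(4))
print('mouth',atz(m,316,330,.136,True),'floor',atz(m,315,297,.093,True))
E
```

```text
time: 18.22
ee_pos: [0.435, 0.1273, 0.1873]
tcp_rot: [-177.5, 19.7, -151.9]
wrist_force: [-0.0, 0.1, -0.0]
opening: 0.0642
grasp_force: 0.0
0.034 red [0.814, 0.89] nonwhite [0.796, 0.903]
0.036 red [0.822, 0.881] nonwhite [0.801, 0.897]
0.038 red [0.822, 0.881] nonwhite [0.803, 0.897]
0.04 red [0.825, 0.881] nonwhite [0.809, 0.892]
0.042 red [0.827, 0.879] nonwhite [0.814, 0.888]
[0.59191724 0.18679169 0.05759801] [-0.0002 -0.0003  0.0012 -0.0009 -0.0006 -0.0002  0.0004  0.0005]
mouth [0.58935454 0.18697574 0.136     ] floor [0.59607966 0.1849325  0.093     ]
```

The cup is within about 3–5 mm of the pan centre, the pointer is on the zero mark, and the robot is clear of everything. I'm handing in.

```bash
python3 -c "
from workcell import bot;print(bot.job_done())"
```

```text
the job is handed in; nothing more can be done
None
```

The job is handed in: the steel cup stands upright within about 5 mm of the pan's centre, the tare pointer is on the zero mark to within about 0.003 rad by wrist-camera measurement, and it took about 18 of the 54 s; I never approached the paints or the model, but took no final picture of them.

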